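Wake and zero the kitchen scale

ROBOT

A 6-joint arm with a two-finger parallel gripper is mounted at the origin on a cart in front of the work surface, level with it; the furniture and walls round the work are solid. World frame = base frame: x ahead of the robot, y to its left, z up, the work surface at z = 0. Lengths are in m, angles in degrees, forces in N, time in s.
With the tool pointing down it reaches from about 0.4 to 0.825 m from the base axis. Payload 7 kg.
Tool frame: the origin (TCP) lies at the very end of the fingers, on their centre line; the grasp point (between the pads) lies 19 mm behind it (r.hold_point_z is the distance from the TCP to the grasp point, in m); z points along the fingers, y is the line along which they close (so a half turn about z gives the same grasp; the last joint's range is limited). The gripper opens to 88 mm and grips with 3 to 60 N. Pads are 19 mm wide; open, the fingers measure 130 mm over their backs; the gripper's body (78 mm by 193 mm) begins 47 mm behind the grasp point.
Start: joints at [82.855, 20.546, 0.682, 0, -70.136, -16.507], TCP at [0.271, 0.618, 0.227] pointing down, gripper open.
Joint ranges: [-176.03, 176.03], [-82.01, 121.73], [-58.28, 71.71], [-173.87, 95.51], [-174.79, -0.11], [-173.66, 173.66]. Speed limits (degrees/s): [136.94, 136.94, 172.46, 180, 180, 180].

INTERFACE

Orientations are given as [roll, pitch, yaw] about the fixed x, y, z axes, in that order (R = Rz(yaw) Ry(pitch) Rx(roll)).
In Python, from plant import telemetry, vision, workorder, r gives the robot as it stands.
- The arm moves only by the tool move_arm, never from a script. Its argument "plan" is a list of rows, each a list of 7 numbers: the opening, from -1 (shut) to 1 (fully open), so that 0 is half open, then the shift along the world's x, y, z in m, then the turn, a rotation vector about the world's x, y, z in degrees. In form: [[fingers, dx, dy, dz, ax, ay, az], ...]. A call has 1 to 20 rows; each row shifts and turns the commanded pose from where the row before left it; what a row does not reach is not made up. A row lasts 1/8 s, in which the tool goes at most 62.5 mm and 10.7 degrees, less where a joint would pass 70% of its speed; a pose out of reach is approached as far as the arm can. A call is refused whole if a number of a shift passes 0.0625 or a number of a turn 10.7, either way. A call with a gripper value outside its range is refused whole. The fingers move at their own pace and stop on an object; "force" is the grip in N (left out, the last holds). Time passes only in rows, so rows that do not move let the fingers close. It gives the time, the measured TCP pose, the force, the opening and the grip force at its end, in the units of the state.
- telemetry.get_state(): the state, without advancing time (a new reading comes with each control period).
- vision.capture(name): name is "scene" or "top"; returns a dict with "img" (384x512x3 uint8, red, green, blue), "depth" (384x512 float32, m along the optical axis (not along the pixel's ray), 0 where there is no reading), "intrinsics" (3x3 intrinsics, pixels), "R" (3x3) and "t" (3): a world point X has camera coordinates R X + t. Camera axes: x right, y down, z forward; pixel columns grow to the right and rows downward; lengths in m; the calibration is good to about 2 mm. A picture is of the moment at which its call begins.
- workorder.close_job(): hands the job in; it is judged then, once.
The state is a dict: "time_s": time; "joints": joint angles; "qd": joint speeds; "joint_torque": joint torques, N m; "tcp_pos": TCP position; "eef_rot": TCP orientation; "contact_force": force on the tool from outside, world axes, zero at the start; "moment": the same for the moment, N m; "gripper_width": finger opening in m; "gripper_force": force on a finger pad.
Only numpy, scipy, OpenCV 4.12 (cv2) and the standard library are available. Lean on these libraries where they do the work, as an engineer would, in place of code of your own. Each camera call takes 0.05 s, during which the arm holds its last target. There are 200 camera calls.

TASK

An empty tumbler stands on the kitchen scale. With the fingertips, gently press the long bar key at the front of the scale to wake it and let it come up again, then gently press the round key to set the scale to zero, and withdraw. Do not press the small square key between them, do not shift or lift the scale, and leave the tumbler and everything else alone.

Things in the scene. Friction and masses are not known exactly. Their poses are not given: they have to be found in the camera images.
- scale: white electronic kitchen scale, loose (1.3 kg), 220 deep (x) x 200 wide (y), flat top 22 mm up. Origin at the centre of its underside; +x to its rear (away from the robot, turned up to 0.35 rad), +y to its left, z up. Three grey keys along its front at x = -85 mm: bar key at y = +62, square key at y = 0, round key at y = -62; behind them a flat display and the weighing plate
- bar_key_top (a point): centre of the top face of the bar key (36 mm long across the scale, 16 mm deep), which stands 32 mm above the worktop, 10 mm above the scale's top, when up; it moves straight down. Its frame is parallel to the scale's. Joint bar_key tells how far it is pressed.
- square_key_top (a point): centre of the top face of the square key (17 x 17 mm), same height; not to be pressed. Its frame is parallel to the scale's. Joint square_key tells how far it is pressed.
- round_key_top (a point): centre of the top face of the round key (diameter 30 mm), same height. Its frame is parallel to the scale's. Joint round_key tells how far it is pressed.
- bar_key (a joint): travel of the bar key in m: 0 up, 0.008 fully down; a spring lifts it (1.2 N to start it, about 4 N at 0.0035, 7.6 N at the bottom stop, which is hard); it counts as pressed beyond 0.003
- square_key (a joint): travel of the square key in m: 0 up, 0.008 fully down; a spring lifts it (1.2 N to start it, about 4 N at 0.0035, 7.6 N at the bottom stop, which is hard); it counts as pressed beyond 0.003
- round_key (a joint): travel of the round key in m: 0 up, 0.008 fully down; a spring lifts it (1.2 N to start it, about 4 N at 0.0035, 7.6 N at the bottom stop, which is hard); it counts as pressed beyond 0.003
- tumbler: empty clear glass tumbler, 80 mm diameter, 91 mm high, standing loose on the steel weighing plate (132 mm diameter, top 28 mm up, centre at the scale's x = +40 mm, y = 0), at most 15 mm off the plate's centre; origin at the centre of its underside, z up
- mug: mug, green above and cream below, 86 mm diameter, 99 mm high, standing to the right of the scale; handle to 60 mm from the origin along its -y; origin at the underside, midway along mug and handle (121 mm), z up
- salt: salt shaker, 44 mm diameter, 90 mm high, behind the scale; origin at the centre of its underside
- jar: clear jar with a grey lid, 64 mm diameter, 115 mm high, behind the scale; origin at the centre of its underside
- grinder: black and grey grinder, 69 mm diameter, 135 mm high, behind the scale; origin at the centre of its underside
Things that resemble listed ones, but are neither listed nor needed, are in the scene too. What is shaped like the tumbler but blue or purple is not meant.

How it is judged:
By the outcome, as a careful person would: the job done as asked, in the order asked, and still so for the second after the job is handed in, with the robot touching nothing.
It also fails if it takes over 48 s, if anything falls off the work surface, if the arm or the gripper's body presses on something with over 40 N, if the wrist force passes 120 N, or if a joint passes its speed limit or range.

## Working session

There is one attempt and no reset: what is moved stays moved. The work goes in short steps, Python scripts to look and compute and a tool call to move; the robot and the scene stay as the last step left them, time stands still between calls to the robot, and variables do not carry over. Pictures are saved under pics/ and viewed, at most 10 in all, crops included, and the job is handed in when it is done.

Besides the shell and the picture viewer there is one more tool, called after "Request:" as name(argument=value, ...) on one line, values as JSON. move_arm: Moves the arm, as the interface text tells. Its arguments: {"type":"object","properties":{"plan":{"type":"array"},"force":{"type":"number"}},"required":["plan"]}

```bash
mkdir -p pics
python3 - <<'E'
from plant import telemetry, vision
import numpy as np, cv2
for n in("scene","top"):
    c=vision.capture(n); np.savez(f"pics/{n}.npz",**c); cv2.imwrite(f"pics/{n}0.png",c["img"][:,:,::-1])
    print(n,c["R"].round(3).tolist(),c["t"].round(3),c["intrinsics"].tolist())
s=telemetry.get_state();print(s)
E
```

```text
scene [[-0.886, -0.463, 0.012], [-0.249, 0.455, -0.855], [0.39, -0.761, -0.519]] [0.309 0.295 0.753] [[451.245804872395, 0.0, 256.2271892138843], [0.0, 451.245804872395, 187.72714632745962], [0.0, 0.0, 1.0]]
top [[-0.024, -1.0, 0.002], [-0.991, 0.023, -0.129], [0.129, -0.006, -0.992]] [-0.272  0.516  1.097] [[380.352191061716, 0.0, 254.02864140946124], [0.0, 380.352191061716, 188.228577226379], [0.0, 0.0, 1.0]]
{'time_s': 0.1, 'joints': array([ 8.28558396e+01,  2.05866695e+01,  6.42282456e-01, -1.60181434e-02,
       -7.01360456e+01, -1.65066879e+01]), 'qd': array([-0.04706754, -0.18990501,  0.02615656,  0.07656084, -0.03710681,
       -0.01086363]), 'joint_torque': array([-2.43378447e-03, -5.84161448e+01,  2.93751973e+01,  7.01556087e+00,
        1.01839556e-02, -4.89221293e-05]), 'tcp_pos': array([0.27065031, 0.61792065, 0.22575401]), 'eef_rot': array([ 1.79918603e+02, -8.41642633e-03, -2.36562957e+01]), 'contact_force': array([-0.20257901, -0.20917937, -0.44745746]), 'moment': array([0.05811714, 0.01897534, 0.00303683]), 'gripper_force': 0.0, 'gripper_width': 0.08737525584653866}
```

View pics/top0.png

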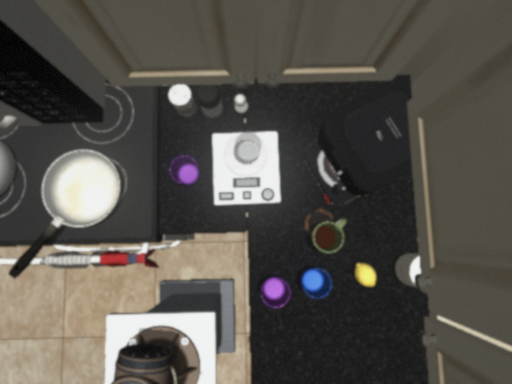

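View pics/scene0.png

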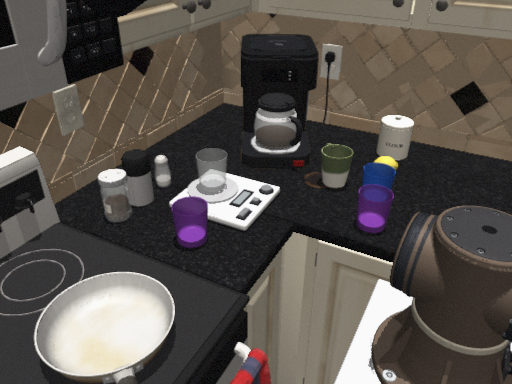

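The top view shows one scale at columns 213–281, rows 131–206. Its keys are bar (226,196), square (247,195) and round (268,194), with the clear tumbler at (247,150). The purple and blue glasses at (184,170), (275,292) and (317,283) are decoys. Next I'll measure the keys and check them in one crop.

```bash
cat > h.py <<'E'
import numpy as np, cv2
def cloud(c):
    K=c["intrinsics"];d=c["depth"];v,u=np.indices(d.shape)
    p=np.stack([(u-K[0,2])/K[0,0]*d,(v-K[1,2])/K[1,1]*d,d],-1)
    return (p-c["t"])@c["R"]
def proj(c,X):
    q=np.atleast_2d(X)@c["R"].T+c["t"];q=q@c["intrinsics"].T;return q[:,:2]/q[:,2:]
E
python3 - <<'E'
from h import *
c=dict(np.load("pics/top.npz"));P=cloud(c)
im=c["img"].astype(int)
# scale white top
m=(im.min(2)>130)&(abs(P[...,2]-.022)<.006); m[:,:205]=0;m[:,290:]=0;m[:120]=0;m[215:]=0
cs=cv2.findContours(m.astype(np.uint8),cv2.RETR_EXTERNAL,cv2.CHAIN_APPROX_NONE)[0]
k=max(cs,key=cv2.contourArea)[:,0]
W=[]
K=c["intrinsics"];o=-c["R"].T@c["t"]
def onplane(uv,z):
    r=np.c_[(np.atleast_2d(uv)-K[[0,1],2])/K[0,0],np.ones(len(np.atleast_2d(uv)))]@c["R"]
    return o+r*((z-o[2])/r[:,2:])
w=onplane(k,.022)
(cx,cy),(a,b),ang=cv2.minAreaRect((w[:,:2]*1000).astype(np.float32))
print("rect",cx,cy,a,b,ang, "z",np.median(P[m][:,2]))
for i,p in {"bar":(226,196),"sq":(247,195),"rnd":(268,194)}.items():
    print(i,onplane([p],.032).round(4),P[p[1],p[0]].round(4))
for n,(u,v) in dict(tum=(247,150),mug=(328,236),purp=(184,172),salt=(241,102),jar=(180,95),maker=(345,150)).items(): print(n,P[v,u].round(3))
crop=cv2.resize(c["img"][120:215,200:295,::-1],None,fx=6,fy=6,interpolation=cv2.INTER_CUBIC);cv2.imwrite("pics/crop1.png",crop)
E
```

```text
rect 574.0773315429688 -261.82379150390625 218.96389770507812 198.8304443359375 0.8622002601623535 z 0.022965643145525426
bar [[ 0.488  -0.2005  0.032 ]] [ 0.488  -0.2005  0.0316]
sq [[ 0.4895 -0.2629  0.032 ]] [ 0.4893 -0.2629  0.034 ]
rnd [[ 0.491  -0.3254  0.032 ]] [ 0.4903 -0.3251  0.0384]
tum [ 0.624 -0.266  0.043]
mug [ 0.363 -0.496  0.041]
purp [ 0.566 -0.073  0.015]
salt [ 0.757 -0.252  0.087]
jar [ 0.772 -0.079  0.114]
maker [ 0.55  -0.485  0.336]
```

View pics/crop1.png

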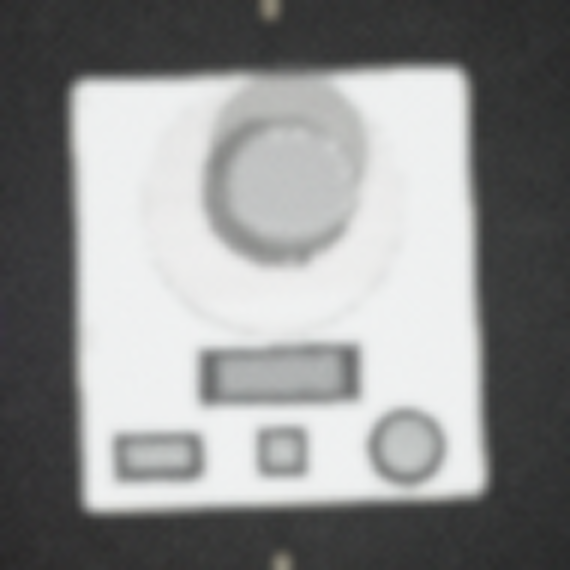

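The crop confirms it: bar (159,456), square (282,451) and round (407,446), which is consistent with the measured 219×199 mm rectangle and a yaw of about +1°. Targets are bar (0.488, -0.201) and round (0.490, -0.3255), both at z = 0.032. Before moving, I'll check what is tall along the path.

Run:
```python
from h import *
for n in("top","scene"):
    c=dict(np.load(f"pics/{n}.npz"));P=cloud(c)[c["depth"]>0]
    for y0 in np.arange(-.5,.8,.1):
        q=P[(abs(P[:,1]-y0-.05)<.05)&(P[:,0]>.2)&(P[:,0]<1)&(P[:,2]<1.2)]
        t=q[q[:,2]>.15]; n_=q[(q[:,0]<.62)]
        print(n,round(y0,1),"tall minx",t[:,0].min().round(2) if len(t) else None,"zmin tall",t[:,2].min().round(2) if len(t) else None,"maxz x<.62",n_[:,2].max().round(2) if len(n_) else None)
```

```text
top -0.5 tall minx 0.48 zmin tall 0.24 maxz x<.62 0.34
top -0.4 tall minx 0.64 zmin tall 0.43 maxz x<.62 0.12
top -0.3 tall minx 0.64 zmin tall 0.4 maxz x<.62 0.12
top -0.2 tall minx 0.67 zmin tall 0.43 maxz x<.62 0.1
top -0.1 tall minx 0.67 zmin tall 0.43 maxz x<.62 0.1
top -0.0 tall minx 0.59 zmin tall 0.42 maxz x<.62 0.74
top 0.1 tall minx 0.55 zmin tall 0.42 maxz x<.62 0.6
top 0.2 tall minx 0.6 zmin tall 0.44 maxz x<.62 0.45
top 0.3 tall minx None zmin tall None maxz x<.62 0.09
top 0.4 tall minx None zmin tall None maxz x<.62 0.08
top 0.5 tall minx None zmin tall None maxz x<.62 -0.07
top 0.6 tall minx None zmin tall None maxz x<.62 -0.59
top 0.7 tall minx None zmin tall None maxz x<.62 -0.79
scene -0.5 tall minx 0.47 zmin tall 0.15 maxz x<.62 0.34
scene -0.4 tall minx 0.64 zmin tall 0.15 maxz x<.62 0.12
scene -0.3 tall minx 0.64 zmin tall 0.15 maxz x<.62 0.12
scene -0.2 tall minx 0.66 zmin tall 0.15 maxz x<.62 0.09
scene -0.1 tall minx 0.66 zmin tall 0.15 maxz x<.62 0.09
scene -0.0 tall minx 0.59 zmin tall 0.15 maxz x<.62 0.53
scene 0.1 tall minx 0.54 zmin tall 0.15 maxz x<.62 0.55
scene 0.2 tall minx 0.59 zmin tall 0.42 maxz x<.62 0.55
scene 0.3 tall minx None zmin tall None maxz x<.62 0.06
scene 0.4 tall minx None zmin tall None maxz x<.62 None
scene 0.5 tall minx None zmin tall None maxz x<.62 None
scene 0.6 tall minx None zmin tall None maxz x<.62 None
scene 0.7 tall minx None zmin tall None maxz x<.62 None
```

Request:
move_arm(plan=[[-1, 0.016, -0.04, 0, 0, 0, 1.23], [-1, 0.016, -0.04, 0, 0, 0, 1.23], [-1, 0.016, -0.04, 0, 0, 0, 1.23], [-1, 0.016, -0.04, 0, 0, 0, 1.23], [-1, 0.016, -0.04, 0, 0, 0, 1.23], [-1, 0.016, -0.04, 0, 0, 0, 1.23], [-1, 0.016, -0.04, 0, 0, 0, 1.23], [-1, 0.016, -0.04, 0, 0, 0, 1.23], [-1, 0.006, -0.043, 0, 0, 0, 1.23], [-1, 0.006, -0.043, 0, 0, 0, 1.23], [-1, 0.006, -0.043, 0, 0, 0, 1.23], [-1, 0.006, -0.043, 0, 0, 0, 1.23], [-1, 0.006, -0.043, 0, 0, 0, 1.23], [-1, 0.006, -0.043, 0, 0, 0, 1.23], [-1, 0.006, -0.043, 0, 0, 0, 1.23], [-1, 0.01, -0.04, 0, 0, 0, 1.23], [-1, 0.01, -0.04, 0, 0, 0, 1.23], [-1, 0.01, -0.04, 0, 0, 0, 1.23], [-1, 0.01, -0.04, 0, 0, 0, 1.23], [-1, 0.008, -0.038, 0, 0, 0, 1.23]], force=10)

```text
time_s: 2.6
tcp_pos: [0.4888, -0.2021, 0.2262]
eef_rot: [-180.0, 0.0, 1.0]
contact_force: [1.1, -0.2, -1.4]
gripper_width: 0.0002
gripper_force: 0.0
```

Request:
move_arm(plan=[[-1, -0.001, 0.001, -0.03, 0, 0, 0], [-1, 0, 0, -0.03, 0, 0, 0], [-1, 0, 0, -0.03, 0, 0, 0], [-1, 0, 0, -0.03, 0, 0, 0], [-1, 0, 0, -0.03, 0, 0, 0], [-1, 0, 0, -0.02, 0, 0, 0], [-1, 0, 0, -0.011, 0, 0, 0], [-1, 0, 0, 0, 0, 0, 0], [-1, 0, 0, 0, 0, 0, 0], [-1, 0, 0, 0, 0, 0, 0]])

```text
time_s: 3.85
tcp_pos: [0.4884, -0.1998, 0.0464]
eef_rot: [180.0, -0.1, 1.0]
contact_force: [-0.5, -0.8, 0.0]
gripper_width: 0.0004
gripper_force: 0.0
```

Run:
```python
from plant import telemetry, vision
from h import *
s=telemetry.get_state();print(s["tcp_pos"],s["contact_force"])
c=vision.capture("scene");P=cloud(c)
a=proj(c,[.488,-.201,.032])[0];print(a)
u,v=a.astype(int)
cv2.imwrite("pics/s1.png",cv2.resize(c["img"][v-70:v+50,u-80:u+80,::-1],None,fx=5,fy=5,interpolation=cv2.INTER_CUBIC))
```

```text
[ 0.48839592 -0.19976102  0.04642626] [-0.45766615 -0.80292394  0.04677783]
[243.66925052 210.68716225]
```

View pics/s1.png

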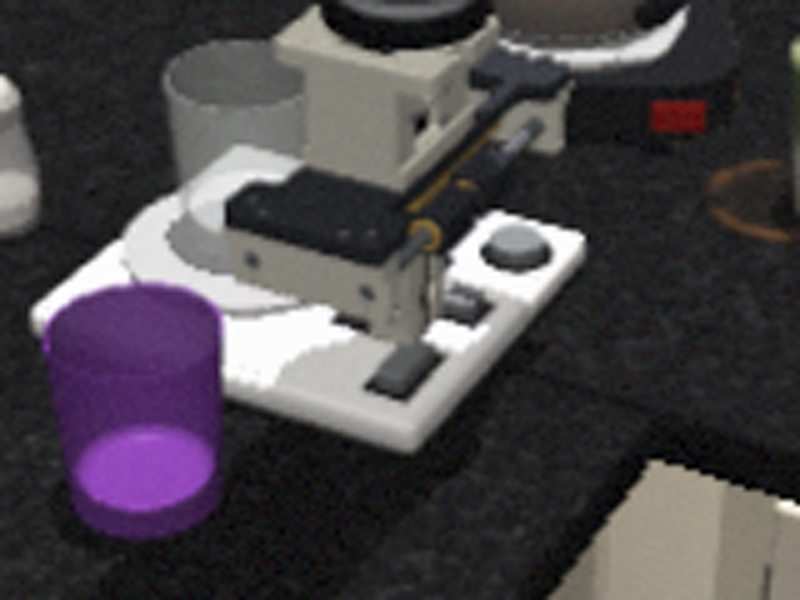

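The fingertips, at (395,340) in the crop, hover over the bar key at (403,370), clear of the square key at (465,303). I'll go down gently.

Request:
move_arm(plan=[[-1, 0, -0.001, -0.005, 0, 0, 0], [-1, 0, 0, -0.004, 0, 0, 0], [-1, 0, 0, -0.002, 0, 0, 0], [-1, 0, 0, -0.002, 0, 0, 0], [-1, 0, 0, -0.001, 0, 0, 0], [-1, 0, 0, -0.001, 0, 0, 0], [-1, 0, 0, 0, 0, 0, 0], [-1, 0, 0, 0, 0, 0, 0]])

```text
time_s: 4.9
tcp_pos: [0.4878, -0.2007, 0.0307]
eef_rot: [180.0, -0.0, 0.9]
contact_force: [-1.6, 0.9, 2.7]
gripper_width: 0.0009
gripper_force: 1.2
```

Request:
move_arm(plan=[[-1, 0, 0, -0.001, 0, 0, 0], [-1, 0, 0, -0.001, 0, 0, 0], [-1, 0, 0, -0.001, 0, 0, 0], [-1, 0, 0, 0, 0, 0, 0], [-1, 0, 0, 0, 0, 0, 0]])

```text
time_s: 5.52
tcp_pos: [0.4878, -0.2007, 0.0276]
eef_rot: [180.0, 0.0, 0.9]
contact_force: [-2.1, 0.6, 5.0]
gripper_width: 0.0004
gripper_force: 2.4
```

Run:
```python
from plant import telemetry,vision
import numpy as np
z=[];f=[]
for i in range(6):
    vision.capture("top");s=telemetry.get_state();z.append(s["tcp_pos"][2]);f.append(s["contact_force"][2])
print(np.round(z,4),np.round(f,1),np.mean(z),np.mean(f))
```

```text
[0.0276 0.0276 0.0276 0.0276 0.0276 0.0276] [4.4 5.6 3.6 3.2 5.6 5.1] 0.027601228963078706 4.575781864108464
```

Force averages 4.6 N, about 4.3 mm of travel, so the key is pressed. I'll add 0.8 mm for margin, then release and go to the round key with clearance over the square one.

Request:
move_arm(plan=[[-1, 0, 0, -0.0008, 0, 0, 0], [-1, 0, 0, 0, 0, 0, 0], [-1, 0, 0, 0, 0, 0, 0]])

```text
time_s: 6.2
tcp_pos: [0.4878, -0.2007, 0.0268]
eef_rot: [180.0, 0.0, 0.9]
contact_force: [-2.1, 0.1, 5.3]
gripper_width: 0.0003
gripper_force: 2.7
```

Request:
move_arm(plan=[[-1, 0, 0, 0.003, 0, 0, 0], [-1, 0, 0, 0.005, 0, 0, 0], [-1, 0, 0, 0.01, 0, 0, 0], [-1, 0, 0, 0.02, 0, 0, 0], [-1, 0, 0, 0, 0, 0, 0], [-1, 0, -0.02, 0, 0, 0, 0], [-1, 0.002, -0.035, 0, 0, 0, 0], [-1, 0, -0.035, 0, 0, 0, 0], [-1, 0, -0.025, 0, 0, 0, 0], [-1, 0, -0.01, 0, 0, 0, 0], [-1, 0, 0, 0, 0, 0, 0], [-1, 0, 0, 0, 0, 0, 0], [-1, 0, 0, 0, 0, 0, 0]])

```text
time_s: 7.82
tcp_pos: [0.4899, -0.325, 0.0649]
eef_rot: [-180.0, -0.0, 1.0]
contact_force: [1.3, -0.1, 0.9]
gripper_width: 0.0005
gripper_force: 0.0
```

Run:
```python
from plant import telemetry, vision
from h import *
c=vision.capture("scene");s=telemetry.get_state();print(s["tcp_pos"],s["contact_force"])
u,v=proj(c,[.49,-.3,.032])[0].astype(int);print(u,v)
cv2.imwrite("pics/s2.png",cv2.resize(c["img"][v-60:v+60,u-80:u+80,::-1],None,fx=5,fy=5,interpolation=cv2.INTER_CUBIC))
```

```text
[ 0.49000365 -0.32503639  0.06493837] [ 1.05198243  0.36560538 -0.75093307]
261 191
```

View pics/s2.png

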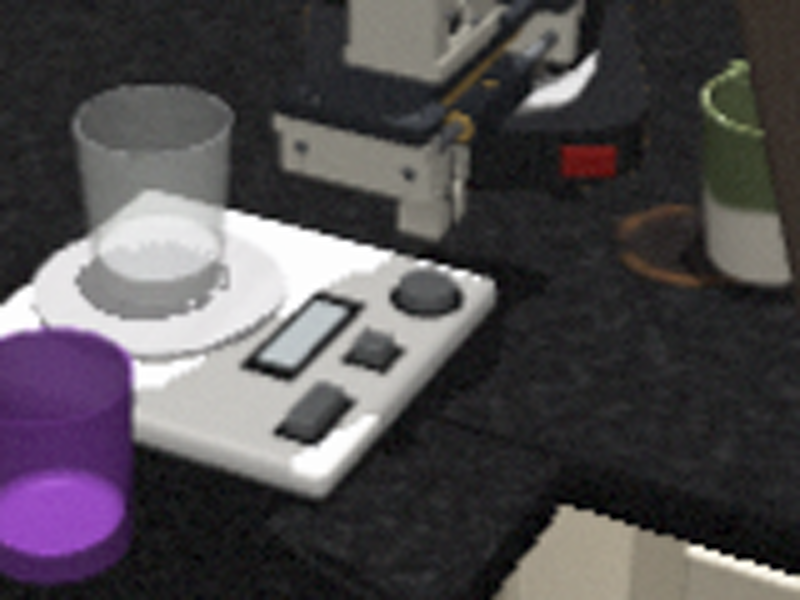

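The display at (305,335) is now lit, so the scale is awake, and it hasn't moved. The fingers at (425,215) are above the round key at (427,290). Now I'll press that one.

Request:
move_arm(plan=[[-1, 0, 0, -0.01, 0, 0, 0], [-1, 0, 0, -0.01, 0, 0, 0], [-1, 0, 0, -0.007, 0, 0, 0], [-1, 0, 0, -0.003, 0, 0, 0], [-1, 0, 0, -0.002, 0, 0, 0], [-1, 0, 0, -0.001, 0, 0, 0], [-1, 0, 0, -0.001, 0, 0, 0], [-1, 0, 0, -0.001, 0, 0, 0], [-1, 0, 0, 0, 0, 0, 0], [-1, 0, 0, 0, 0, 0, 0]])

```text
time_s: 9.12
tcp_pos: [0.4899, -0.3258, 0.0299]
eef_rot: [180.0, -0.0, 1.0]
contact_force: [-1.1, 0.1, 3.0]
gripper_width: 0.0003
gripper_force: 1.5
```

Request:
move_arm(plan=[[-1, 0, 0, -0.001, 0, 0, 0], [-1, 0, 0, -0.001, 0, 0, 0], [-1, 0, 0, -0.001, 0, 0, 0], [-1, 0, 0, 0, 0, 0, 0], [-1, 0, 0, 0, 0, 0, 0], [-1, 0, 0, 0, 0, 0, 0]])

```text
time_s: 9.88
tcp_pos: [0.4898, -0.3258, 0.0269]
eef_rot: [180.0, -0.0, 1.0]
contact_force: [-1.7, 0.3, 5.4]
gripper_width: 0.0002
gripper_force: 2.7
```

Run:
```python
from plant import telemetry,vision
import numpy as np
z=[];f=[]
for i in range(6):
    vision.capture("top");s=telemetry.get_state();z.append(s["tcp_pos"][2]);f.append(s["contact_force"][2])
print(np.round(z,4),np.round(f,1),np.mean(z),np.mean(f))
```

```text
[0.0269 0.0269 0.0269 0.0269 0.0269 0.0269] [5.6 5.7 4.9 6.1 5.2 5.1] 0.026887260817990657 5.431820527051016
```

The round key is pressed about 5 mm at 5.4 N. Withdrawing straight up, then back from the scale.

Request:
move_arm(plan=[[-1, 0, 0, 0.003, 0, 0, 0], [-1, 0, 0, 0.005, 0, 0, 0], [-1, 0, 0, 0.01, 0, 0, 0], [-1, 0, 0, 0.03, 0, 0, 0], [-1, 0, 0, 0.04, 0, 0, 0], [-1, 0, 0, 0.04, 0, 0, 0], [-1, 0, 0, 0.04, 0, 0, 0], [-1, 0, 0, 0.03, 0, 0, 0], [-1, 0, 0.03, 0, 0, 0, 0], [-1, -0.01, 0.04, 0, 0, 0, 0], [-1, -0.01, 0.04, 0, 0, 0, 0], [-1, -0.01, 0.04, 0, 0, 0, 0], [-1, -0.01, 0.04, 0, 0, 0, 0], [-1, -0.01, 0.04, 0, 0, 0, 0], [-1, 0, 0.04, 0, 0, 0, 0], [-1, 0, 0.03, 0, 0, 0, 0], [-1, 0, 0, 0, 0, 0, 0], [-1, 0, 0, 0, 0, 0, 0], [-1, 0, 0, 0, 0, 0, 0]])

```text
time_s: 12.55
tcp_pos: [0.4397, -0.0263, 0.2248]
eef_rot: [-180.0, -0.0, 0.9]
contact_force: [0.3, -0.2, 0.8]
gripper_width: 0.0009
gripper_force: 0.0
```

Run:
```python
from plant import telemetry, vision
from h import *
c=vision.capture("top");s=telemetry.get_state();print(s["time_s"],s["tcp_pos"],s["contact_force"])
o=dict(np.load("pics/top.npz"))["img"].astype(int)
d=abs(c["img"].astype(int)-o).max(2)[120:215,205:290]
print("diff in scale area: px>40:",np.argwhere(d>40).tolist()[:10],(d>40).sum())
c=vision.capture("scene");u,v=proj(c,[.5,-.27,.032])[0].astype(int)
cv2.imwrite("pics/s3.png",cv2.resize(c["img"][v-60:v+60,u-80:u+80,::-1],None,fx=5,fy=5,interpolation=cv2.INTER_CUBIC))
```

```text
12.6 [ 0.43973531 -0.02635234  0.22476885] [-0.57023235 -0.28117595  0.0062171 ]
diff in scale area: px>40: [[0, 39], [0, 40], [1, 39], [1, 40], [2, 39], [2, 40], [10, 53], [10, 56], [10, 59], [10, 60]] 2031
```

View pics/s3.png

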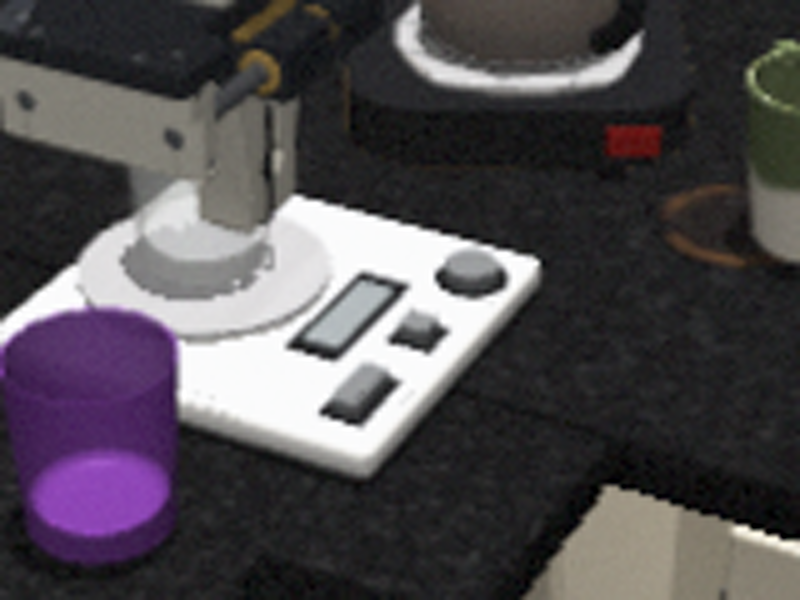

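All three keys are up: bar (362,392), square (420,330) and round (471,270). The display is lit, the scale and tumbler are in place, and the gripper is clear of everything (it only overlaps the tumbler in this view).

```bash
python3 -c "
from plant import workorder; print(workorder.close_job())"
```

```text
the job is handed in; nothing more can be done
None
```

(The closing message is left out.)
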